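Draw the filter plate out of the photometer and hold it over the light panel

TASK

Pull the photometer's tray out to its stop, swing its cover flap up and back past upright, and draw out the filter plate, the one of the two plates beneath with the wide flat tab and the round window; leave the blank plate in its slot. Hold the filter plate upright and still over the middle of the light panel, about 10 cm above it, with the tray left out and the flap left open. Finish while still holding it there, do not put it down, and leave the other things on the bench where they are.

Things in the scene. Friction and masses are not known exactly. Their poses are not given: they have to be found in the camera images.
- unit: the photometer: fixed white bench instrument, 240 deep (x) x 230 wide (y) x 146 high, one tray in its front. Origin: centre of its underside, on the bench. +x points from its front to its back (away from the robot, turned up to 10 degrees), y to its left seen from the robot, z up. The closed tray's front is flush with the front face, 120 before the origin; the roof begins 15 behind that face
- tray (a joint): tray travel in m: 0 closed (as it always starts), 0.15 at its stop; the tray slides out along the unit's -x. About 6 N of friction plus 4 N per m/s; it stays where it is left. Tray front: 15 thick, 226 wide, its top edge 132 above the bench
- tray_handle (a point): middle of the tray's steel bar handle: a round bar 11 in diameter, 110 long along the unit's y, 35 out from the tray front (29 free between bar and front), 121 above the bench, 25 below the unit's roof; it can be gripped or hooked from above. Moves with the tray; axes as the unit's
- flap (a joint): flap angle in rad: 0 closed (as it always starts), 1.9 fully open against its stop; the flap hinges on its far edge and swings up and away from the robot. Its hinge has friction (0.1 N m) and the flap stays at whatever angle it is left
- flap_handle (a point): middle of the flap's handle: steel bar 12 diameter, 40 long along the unit's y, round ends, on two 8 thick stems, axis 24 above the flap's top, 90 from the hinge, 27 from the free edge. Closed: 118.5 above the bench, 35 behind the tray front's inner face, 13.5 below that front's top. Inside the unit until the tray is out. Gripped by its ends it can turn between the fingers. Turns with the flap
- flap_hinge (a point): hinge axis of the flap (along the unit's y), at the middle of the flap's far edge, 125 behind the tray front's inner face, 88.5 above the bench. The flap is an aluminium plate 117 long, 196 wide, 6 thick. Turns with the flap
- slot_left (a point): centre of the mouth of the left slot (+y) in the black slot block under the flap: 10 (x) x 48 (y), 35 deep, mouth 56 above the bench, 50 behind the tray front's inner face, 37 left of the tray's middle. Tray walls round the block rise 32 above the mouth; the well is 188 wide inside. Moves with the tray; axes as the unit's
- slot_right (a point): the same for the right slot, 37 right of the tray's middle
- filter: the filter plate, loose, upright in one of the two slots (varies): aluminium, 6 (x) x 44 (y) x 34 high, with a round glass window, and on top a flat tab 8 (x) x 26 (y) x 29 high to grip. From above it is the one with the wide flat tab. Origin: centre of its underside; tab from 34 to 63 above it (in the slot the tab's foot is 1 below the mouth, its top 28 above). z up; 40 to 85 g
- blank: the blank plate in the other slot: same plate without window, and on top a round pin 10 in diameter and 29 high in place of the flat tab. Origin: centre of its underside. It stays where it is
- panel: the light panel: a flat fixed square pad on the bench, grey with a white face, 120 x 120 x 12 high. Origin: centre of its underside, on the bench; z up
- wash_bottle: bystander: white bottle with red cap, 64 diameter, 150 high; origin under its centre
- amber_bottle: bystander: amber bottle, 68 diameter, 140 high; origin under its centre
- beaker: bystander: glass beaker, 60 diameter, 75 high; origin under its centre
- small_beaker: bystander: glass beaker, 44 diameter, 50 high; origin under its centre
- jar: bystander: clear jar, 52 diameter, 55 high; origin under its centre
- cylinder_glass: bystander: tall slim measuring cylinder, foot 56 diameter, 174 high; origin under its centre
- spatula: bystander: spatula lying on the bench to the left of the tray, along its x; origin under its middle
- vial: bystander: small vial, 32 diameter, 45 high, standing on the middle of the unit's roof; origin under its centre
Things that resemble listed ones, but are neither listed nor needed, are in the scene too. Of the things like the panel, leave any that is turquoise; of the rest the smaller one is meant.

How it is judged:
On the way, in this order (a step that is already met when the one before it is completed fails the run):
1. the tray is out at its stop, the flap still down (value of joint tray above 0.142 m and value of joint flap below 0.3 rad), for 0.1 s.
2. the flap is wide open, both plates still in their slots (value of joint flap above 1.45 rad and (distance between filter and slot_left below 0.041 m or distance between filter and slot_right below 0.041 m) and (distance between blank and slot_left below 0.041 m or distance between blank and slot_right below 0.041 m)), for 0.2 s.
3. the filter plate is drawn clear of its slot, held by the fingers (not (distance between filter and slot_left below 0.041 m or distance between filter and slot_right below 0.041 m) and contact force between filter and the fingers above 2 N and height (world z) of filter above 0.07 m and value of joint tray above 0.135 m and value of joint flap above 1.3 rad), for 0.1 s.
At the end, for the whole second after the job is handed in: fingers hold the filter plate at rest within 15 degrees of upright, its underside's centre within 40 mm sideways of the panel's centre and 45 to 155 mm above its face, touching neither panel nor photometer; tray out at least 135 mm, flap at least 1.3 rad, blank in its slot (to 6 mm) (horizontal distance between filter and panel below 0.04 m and z of filter in the frame of panel between 0.057 and 0.167 m and angle between filter's own z axis and vertical below 0.26 rad and contact force between filter and the fingers above 2 N and contact force between filter and panel below 0.1 N and contact force between filter and unit below 0.1 N and linear speed of filter below 0.03 m/s and angular speed of filter below 0.3 rad/s and value of joint tray above 0.135 m and value of joint flap above 1.3 rad and (distance between blank and slot_left below 0.041 m or distance between blank and slot_right below 0.041 m)); the arm keeps its last pose, push and grip.
It fails at once if something else on the bench or on the photometer is moved by more than 30 mm (distance of any of wash_bottle, amber_bottle, beaker, small_beaker, jar, cylinder_glass, spatula, vial from where it was at the start of the episode above 0.03 m).
It also fails if it takes over 64 s, if anything falls off the work surface, if the arm or the gripper's body presses on something with over 40 N, if the wrist force passes 120 N, or if a joint passes its speed limit or range.

ROBOT

A 6-joint arm with a two-finger parallel gripper is mounted at the origin on the work surface. World frame = base frame: x ahead of the robot, y to its left, z up, the work surface at z = 0. Lengths are in m, angles in rad, forces in N, time in s.
With the tool pointing down it reaches from about 0.225 to 0.875 m from the base axis. Payload 3.4 kg.
Tool frame: the origin (TCP) lies at the very end of the fingers, on their centre line; the grasp point (between the pads) lies 19 mm behind it; z points along the fingers, y is the direction in which the jaws open and shut (so a half turn about z gives the same grasp; the last joint's range is limited). The gripper opens to 85 mm and grips with 20 to 120 N. Pads are 22 mm wide; open, the fingers measure 114 mm over their backs; the gripper's body (76 mm by 85 mm) begins 54 mm behind the grasp point. The pads swing forward as they close: fully open they stand 13 mm farther back than shut.
Start: joints at [1.186, 0.276, 1.505, -0, 1.361, -0.121], TCP at [0.15, 0.555, 0.231] pointing down, gripper open.
Joint ranges: [-2.89, 2.89], [-0.75, 2.08], [0.22, 2.7], [-1.18, 4.32], [0.11, 2.71], [-2.7, 2.7]. Speed limits (rad/s): [2.57, 2.57, 3.14, 3.14, 3.14, 3.14].

INTERFACE

Orientations are given as a unit quaternion [w, x, y, z].
In Python, from rig import manip, viewer, job gives the robot as it stands.
- The arm moves only by the shell command python3 -m crank 'ROWS' [OPENING] [FORCE]. ROWS is JSON, a list of rows, each a list of 6 numbers: the shift along the tool's x, y, z in m, then the turn, a rotation vector about the tool's x, y, z in degrees. In form: [[dx, dy, dz, rx, ry, rz], ...]. A call has 1 to 20 rows; each row is the pose to reach, as a shift and turn from the pose measured when the call began, along the tool's axes at that moment; what a row does not reach only later rows make up. A row lasts 1/8 s, in which the tool goes at most 62.5 mm and 10.7 degrees, less where a joint would pass 70% of its speed; a pose out of reach is approached as far as the arm can. A call with a gripper value outside its range is refused whole. OPENING is the opening, from 0 (shut) to 1 (fully open), set as the call begins (- or left out, the last holds). The fingers move at their own pace and stop on an object; FORCE is the grip in N (left out, the last holds). Time passes only in rows, so rows that repeat a pose let the fingers close. It gives the time, the measured TCP pose, the force and the opening at its end, in the units of the state.
- manip.get_state(): the state, without advancing time (a new reading comes with each control period).
- viewer.get_image(name): name is "side" or "top" or "wrist"; returns a dict with "frame" (384x512x3 uint8, blue, green, red), "range_z" (384x512 float32, m along the optical axis (not along the pixel's ray), 0 where there is no reading), "intrinsics" (3x3 intrinsics, pixels), "world_from_camera" (4x4, takes a point from camera to world coordinates); the wrist camera has in their place "mount" (4x4, takes a point from camera to tool coordinates, whose origin is the TCP and whose axes are the flange's). Camera axes: x right, y up, looking along -z (the intrinsics and any distortion apply to the point x, -y, -z); pixel columns grow to the right and rows downward; lengths in m; the calibration is good to about 2 mm. A picture is of the moment at which its call begins: read the wrist's pose just before it.
- job.sign_off(): hands the job in, once; it reports no verdict.
The state is a dict: "clock": time; "qpos": joint angles; "qd": joint speeds; "effort": joint torques, N m; "position": TCP position; "ee_rot": TCP orientation; "contact_force": force on the tool from outside, world axes, zero at the start; "moment": the same for the moment, N m; "width": finger opening in m.
Only numpy, scipy, OpenCV 4.12 (cv2) and the standard library are available. Lean on these libraries where they do the work, as an engineer would, in place of code of your own. Each camera call takes 0.05 s, during which the arm holds its last target. There are 200 camera calls.

## Working session

There is one attempt and no reset: what is moved stays moved. The work goes in short steps, Python scripts to look and compute and a shell command to move; the robot and the scene stay as the last step left them, time stands still between calls to the robot, and variables do not carry over. Pictures are saved under pics/ and viewed, about 8 in all and at most 12, crops included, and the job is handed in when it is done.

```bash
mkdir -p pics; ls; cat > h.py <<'E'
import numpy as np, cv2
from rig import manip, viewer, job
from scipy.spatial.transform import Rotation as R
def pose():
    s=manip.get_state(); q=np.array(s['ee_rot']); T=np.eye(4)
    T[:3,:3]=R.from_quat(q[[1,2,3,0]]).as_matrix(); T[:3,3]=s['position']; return T,s
def shot(name,fn=None):
    T,s=pose(); im=viewer.get_image(name)
    W=im['world_from_camera'] if 'world_from_camera' in im else T@np.array(im['mount'])
    if fn: cv2.imwrite('pics/'+fn,im['frame'])
    return im,np.array(W)
def cloud(im,W):
    K=np.array(im['intrinsics']); z=im['range_z']; v,u=np.mgrid[:z.shape[0],:z.shape[1]]
    P=np.stack([(u-K[0,2])/K[0,0]*z,-(v-K[1,2])/K[1,1]*z,-z],-1)
    P=P@W[:3,:3].T+W[:3,3]; P[z<=0]=np.nan; return P
def totool(p,T=None):
    if T is None: T=pose()[0]
    return T[:3,:3].T@(np.array(p)-T[:3,3])
E
python3 - <<'E'
from h import *
im,W=shot('top','top.png'); im2,W2=shot('side','side.png')
np.savez('top.npz',P=cloud(im,W),f=im['frame']);np.savez('side.npz',P=cloud(im2,W2),f=im2['frame'])
print([k for k in im], pose()[1]); print(W,W2)
cv2.imwrite('pics/both.png',cv2.resize(np.vstack([im['frame'],im2['frame']]),None,fx=.78,fy=.78))
E
```

```text
pics
['frame', 'range_z', 'intrinsics', 'world_from_camera'] {'clock': 0.1, 'qpos': array([ 1.18599145e+00,  2.76488221e-01,  1.50600160e+00, -3.42591134e-06,
        1.36071678e+00, -1.21004733e-01]), 'qd': array([-0.00216499, -0.0017639 , -0.00114175, -0.00036941, -0.00068781,
       -0.00072278]), 'effort': array([ 1.52762968e-03, -4.17703307e+01, -2.46403885e+01, -8.50192987e-05,
        5.86640279e-03,  1.94045646e-05]), 'position': array([0.14976015, 0.55465974, 0.23055301]), 'ee_rot': array([-2.00297809e-04,  1.31517549e-01,  9.91313514e-01, -7.81725276e-04]), 'contact_force': array([0.75582118, 0.22514512, 0.04133167]), 'moment': array([ 0.06189686, -0.01300647,  0.03204716]), 'width': 0.085135251042447}
[[-0.02029898  0.9755127  -0.21900437  0.19829599]
 [-0.99979066 -0.01924386  0.00695007 -0.01094957]
 [ 0.00256539  0.21909961  0.97569912  1.6662455 ]
 [ 0.          0.          0.          1.        ]] [[ 0.78148984  0.40934897 -0.47085779  0.09979136]
 [-0.62391508  0.5104307  -0.59176894 -0.55816477]
 [-0.00189974  0.75623669  0.65429539  0.76146539]
 [ 0.          0.          0.          1.        ]]
```

View pics/top.png

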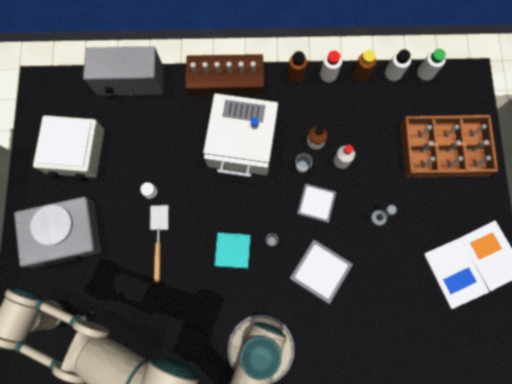

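View pics/side.png

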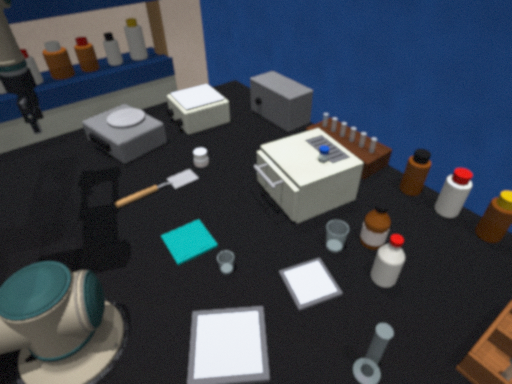

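The top view shows the photometer around (240,135) with its handle at (235,170). The turquoise pad is at (233,250), the small white panel (the target) at (317,203), and the larger decoy at (321,271). The side view agrees.

```bash
python3 - <<'E'
from h import *
d=np.load('top.npz');P=d['P'];f=d['f']
for n in ['top','side']:
    d=np.load(n+'.npz');P=d['P'];f=d['f']
    z=P[...,2]
    m=(z>.138)&(z<.155)&(P[...,0]>.4)&(P[...,0]<.95)&(P[...,1]>-.1)&(P[...,1]<.25)
    _,lab,st,_=cv2.connectedComponentsWithStats(m.astype(np.uint8)); k=1+st[1:,4].argmax()
    p=P[lab==k]; r=cv2.minAreaRect(p[:,:2].astype(np.float32)); print(n,'roof',r,len(p),p[:,2].mean()); print(cv2.boxPoints(r))
    m=(f.min(-1)>150)&(z<.03)&(z>0.0)&(P[...,0]>.25)&(P[...,0]<.8)
    _,lab,st,_=cv2.connectedComponentsWithStats(m.astype(np.uint8))
    for k in range(1,len(st)):
        if st[k,4]>150:
            p=P[lab==k];print('white',st[k],cv2.minAreaRect(p[:,:2].astype(np.float32)),p[:,2].mean())
    # handle: z 0.11-0.13, in front
    for px in ([(170,235),(167,222),(174,250)] if n=='top' else []): print(px,P[px])
E
```

```text
top roof ((0.7707545757293701, 0.053167685866355896), (0.230875626206398, 0.22893507778644562), 80.21174621582031) 3741 0.1468295952876815
[[ 0.6383281  -0.04112934]
 [ 0.86393046 -0.08005001]
 [ 0.9031811   0.14746471]
 [ 0.6775787   0.18638538]]
white [300 186  34  34 839] ((0.5169445276260376, -0.2202577441930771), (0.11002367734909058, 0.11091609299182892), 72.83516693115234) 0.012990023107487455
white [150 205  18  26 333] ((0.4723424017429352, 0.36805492639541626), (0.09484848380088806, 0.06432665884494781), 2.4664852619171143) 0.005265335502265682
white [ 425  221   87   52 2524] ((0.294744610786438, -0.7782115340232849), (0.18522319197654724, 0.30876854062080383), 23.06026268005371) 0.013274406853624647
white [ 294  244   55   32 1094] ((0.2702052891254425, -0.22774258255958557), (0.15236897766590118, 0.14061270654201508), 56.533226013183594) 0.01768580488008664
(170, 235) [0.64715512 0.08256178 0.01621555]
(167, 222) [0.62918471 0.12217515 0.12590571]
(174, 250) [0.60032393 0.023536   0.13117886]
side roof ((0.7692868709564209, 0.055640123784542084), (0.23476269841194153, 0.22976067662239075), 80.38752746582031) 3163 0.14390323874173055
[[ 0.63641876 -0.04091005]
 [ 0.8629535  -0.07927626]
 [ 0.902155    0.1521903 ]
 [ 0.67562026  0.19055651]]
white [168 170  29  18 204] ((0.47438937425613403, 0.3695865571498871), (0.08637342602014542, 0.06729748100042343), 1.9671849012374878) 0.0015775662192903557
white [ 283  260   55   45 1487] ((0.5192323923110962, -0.21724721789360046), (0.1088157519698143, 0.10736146569252014), 72.65166473388672) 0.010465312351453617
white [ 199  310   65   65 2625] ((0.26950597763061523, -0.22272582352161407), (0.14597338438034058, 0.13839872181415558), 56.50496292114258) 0.015455848902804633
```

```bash
python3 -m crank '[[-0.567,-0.336,-0.05,0,0,84.6],[-0.567,-0.336,-0.05,0,0,84.6],[-0.567,-0.336,-0.05,0,0,84.6],[-0.567,-0.336,-0.05,0,0,84.6],[-0.567,-0.336,-0.05,0,0,84.6],[-0.567,-0.336,-0.05,0,0,84.6],[-0.567,-0.336,-0.05,0,0,84.6],[-0.567,-0.336,-0.05,0,0,84.6],[-0.567,-0.336,-0.05,0,0,84.6],[-0.567,-0.336,-0.05,0,0,84.6],[-0.567,-0.336,-0.05,0,0,84.6],[-0.567,-0.336,-0.05,0,0,84.6],[-0.567,-0.336,-0.05,0,0,84.6],[-0.567,-0.336,-0.05,0,0,84.6]]' 0.3
python3 - <<'E'
from h import *
im,W=shot('wrist','w1.png');P=cloud(im,W);np.savez('w1.npz',P=P,f=im['frame'])
T,s=pose();print(T.round(3),s['clock'],s['width'],s['qpos'].round(2))
z=P[...,2]
m=(z>.136)&(z<.155);r=cv2.minAreaRect(P[m][:,:2].astype(np.float32));print(r)
m=(z>.108)&(z<.135)&(P[...,0]<.66); 
print(cv2.minAreaRect(P[m][:,:2].astype(np.float32)),m.sum())
E
```

```text
clock: 1.85
position: [0.6085, 0.0836, 0.2809]
ee_rot: [0.0, 0.764, 0.645, -0.001]
contact_force: [-0.8, -0.1, -0.2]
width: 0.0257
[[ 0.167  0.986 -0.001  0.609]
 [ 0.986 -0.167 -0.001  0.084]
 [-0.001 -0.001 -1.     0.281]
 [ 0.     0.     0.     1.   ]] 1.9 0.025775780447556438 [ 0.02  0.31  1.33 -0.    1.5   0.19]
((0.7699622511863708, 0.056090109050273895), (0.23120106756687164, 0.2263946235179901), 80.41932678222656)
((0.6340498924255371, 0.09470049291849136), (0.16166135668754578, 0.0556967556476593), 80.32701873779297) 3577
```

View pics/w1.png

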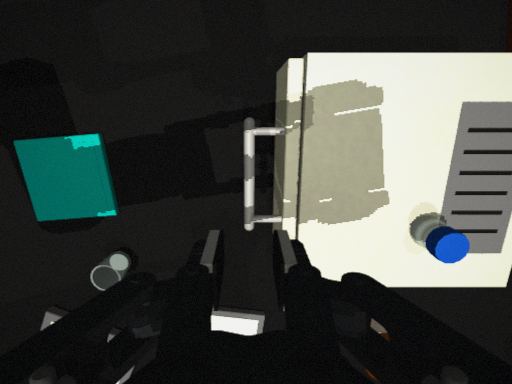

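The wrist view shows the bar handle from (250,120) to (250,228), with the fingers at (215,260) and (285,260). I'll measure the bar from depth.

```bash
python3 - <<'E'
from h import *
d=np.load('w1.npz');P=d['P']
Q=P[118:232,243:259].reshape(-1,3);Q=Q[(Q[:,2]>.112)&(Q[:,2]<.14)]
r=cv2.minAreaRect(Q[:,:2].astype(np.float32));print(r,Q[:,2].max(),np.median(Q[:,2]))
# tray front top edge band
F=P[100:220,282:300].reshape(-1,3);F=F[(F[:,2]>.12)&(F[:,2]<.14)];print(np.median(F,0),F[:,0].min())
c=np.median(Q,0);print(c,totool([r[0][0],r[0][1],.121]))
a=np.deg2rad(-9.7);u=np.array([np.cos(a),np.sin(a)]);n=np.array([-u[1],u[0]])
print('roof-center local handle',(np.array(r[0])-[.7700,.0555])@u,(np.array(r[0])-[.77,.0555])@n)
E
```

```text
((0.6111809611320496, 0.08324910700321198), (0.1187005266547203, 0.014844290912151337), 80.93280792236328) 0.12847430938715448 0.12534943850952762
[0.65362346 0.09477251 0.13118612] 0.636424979483394
[0.61035815 0.08941956 0.12534944] [0.00024642 0.00272115 0.16009748]
roof-center local handle -0.16122390739195028 0.0005930697152128425
```

```bash
python3 -m crank '[[0,0.002,0.06,0,0,0],[0,0.002,0.12,0,0,0],[0,0.002,0.15,0,0,0],[0,0.002,0.165,0,0,0],[0,0.002,0.177,0,0,0],[0,0.002,0.177,0,0,0]]' 0.3
python3 -m crank '[[0,0,0,0,0,0],[0,0,0,0,0,0],[0,0,0,0,0,0],[0,0,0,0,0,0]]' 0 40
```

```text
clock: 2.65
position: [0.6106, 0.0834, 0.1044]
ee_rot: [0.0, 0.764, 0.645, -0.001]
contact_force: [-0.8, 0.1, -0.4]
width: 0.0259
clock: 3.15
position: [0.6091, 0.0837, 0.1054]
ee_rot: [-0.001, 0.764, 0.645, -0.001]
contact_force: [-5.1, 1.5, 3.0]
width: 0.0094
```

```bash
python3 -m crank '[[0,-0.015,0,0,0,0],[0,-0.035,0,0,0,0],[0,-0.055,0,0,0,0],[0,-0.075,0,0,0,0],[0,-0.095,0,0,0,0],[0,-0.115,0,0,0,0],[0,-0.13,0,0,0,0],[0,-0.14,0,0,0,0],[0,-0.147,0,0,0,0],[0,-0.151,0,0,0,0],[0,-0.153,0,0,0,0],[0,-0.153,0,0,0,0]]' 0
```

```text
clock: 4.65
position: [0.4612, 0.1089, 0.1056]
ee_rot: [0.002, 0.764, 0.645, 0.001]
contact_force: [6.8, -1.5, -13.5]
width: 0.009
```

```bash
python3 -m crank '[[0,-0.003,-0.0005,0,0,0],[0,-0.004,-0.001,0,0,0],[0,-0.004,-0.001,0,0,0]]' 0; python3 -m crank '[[0,0,0,0,0,0],[0,0,0,0,0,0],[0,0,0,0,0,0]]' 0.3; python3 -m crank '[[0,0,-0.03,0,0,0],[0,0,-0.08,0,0,0],[-0.03,0.06,-0.13,0,0,-30],[-0.055,0.10,-0.13,0,0,-60],[-0.055,0.10,-0.13,0,0,-90],[-0.055,0.10,-0.13,0,0,-90],[-0.055,0.10,-0.13,0,0,-90],[-0.055,0.10,-0.13,0,0,-90],[-0.055,0.10,-0.13,0,0,-90],[-0.055,0.10,-0.13,0,0,-90],[-0.055,0.10,-0.13,0,0,-90],[-0.055,0.10,-0.13,0,0,-90]]' 0.7
python3 - <<'E'
from h import *
im,W=shot('wrist','w2.png');P=cloud(im,W);np.savez('w2.npz',P=P,f=im['frame'])
T,s=pose();print(T.round(3),s['clock'],s['width'],s['qpos'].round(2))
E
```

```text
clock: 5.03
position: [0.4613, 0.1089, 0.1057]
ee_rot: [0.005, 0.764, 0.646, 0.004]
contact_force: [11.3, -2.3, -21.7]
width: 0.0093
clock: 5.4
position: [0.4614, 0.109, 0.1063]
ee_rot: [0.005, 0.764, 0.646, 0.004]
contact_force: [-0.0, 0.1, -0.3]
width: 0.0256
clock: 6.9
position: [0.5489, 0.0385, 0.238]
ee_rot: [0.007, 0.084, 0.996, -0.0]
contact_force: [0.6, 0.2, -0.6]
width: 0.0599
[[-0.986  0.168  0.014  0.549]
 [ 0.168  0.986 -0.002  0.038]
 [-0.014  0.    -1.     0.238]
 [ 0.     0.     0.     1.   ]] 6.95 0.05993026296473597 [-0.06  0.23  1.56 -0.    1.34 -1.46]
```

View pics/w2.png

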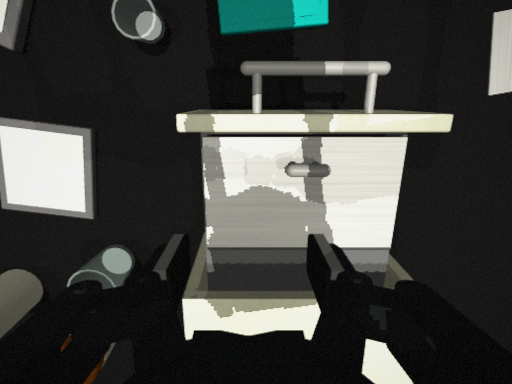

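The tray is out. The flap handle shows at (308,170), centred in y, and the flap is down. Next I measure it.

```bash
python3 - <<'E'
from h import *
d=np.load('w2.npz');P=d['P']
def med(a,zl,zh):
    Q=P[a].reshape(-1,3);Q=Q[(Q[:,2]>zl)&(Q[:,2]<zh)];return cv2.minAreaRect(Q[:,:2].astype(np.float32)),np.median(Q,0)
print('fh',med(np.s_[160:180,282:334],.11,.135))
print('bar',med(np.s_[60:76,240:392],.112,.14))
print('flap far edge row', P[246,300],P[250,300],P[242,300])
c=med(np.s_[160:180,282:334],.11,.135)[0][0]
print(totool([*c,.1185]))
E
```

```text
fh (((0.5442084074020386, 0.09481041878461838), (0.038709621876478195, 0.011062555946409702), 80.34708404541016), array([0.54340389, 0.09423741, 0.12320341]))
bar (((0.4615292251110077, 0.10906369984149933), (0.11987001448869705, 0.010713174007833004), 80.32329559326172), array([0.46116447, 0.10835118, 0.12548181]))
flap far edge row [0.63208189 0.08122291 0.09408833] [0.64028582 0.08131076 0.08786346] [0.62742771 0.08177224 0.09405525]
[0.01582254 0.05471599 0.11928073]
```

```bash
python3 -m crank '[[0.016,0.0545,0.02,0,0.8,0],[0.016,0.0545,0.07,0,0.8,0],[0.016,0.0545,0.105,0,0.8,0],[0.016,0.0545,0.125,0,0.8,0],[0.016,0.0545,0.135,0,0.8,0],[0.016,0.0545,0.135,0,0.8,0]]' 0.7
python3 -m crank '[[0,0,0,0,0,0],[0,0,0,0,0,0],[0,0,0,0,0,0],[0,0,0,0,0,0]]' 0 30
```

```text
clock: 7.7
position: [0.5441, 0.0946, 0.1026]
ee_rot: [-0.0, 0.084, 0.996, 0.0]
contact_force: [0.2, -0.3, -0.6]
width: 0.0598
clock: 8.2
position: [0.5448, 0.0938, 0.104]
ee_rot: [0.001, 0.084, 0.996, -0.0]
contact_force: [-1.2, -3.5, 6.6]
width: 0.0372
```

```bash
python3 -m crank '[[-0.003,0,-0.0076,0,0,0],[-0.0065,0,-0.0151,0,0,0],[-0.011,0,-0.022,0,0,0],[-0.0156,0,-0.0289,0,0,0],[-0.021,0,-0.035,0,0,0],[-0.027,0,-0.041,0,0,0],[-0.0335,0,-0.046,0,0,0],[-0.0403,0,-0.0508,0,0,0],[-0.0475,0,-0.0547,0,0,0],[-0.0551,0,-0.0582,0,0,0],[-0.063,0,-0.061,0,0,0],[-0.0709,0,-0.063,0,0,0],[-0.084,0,-0.0647,0,0,0],[-0.084,0,-0.0647,0,0,0]]' 0
python3 - <<'E'
from h import *
im,W=shot('side','s2.png');cv2.imwrite('pics/s2c.png',cv2.resize(im['frame'][90:270,170:400],None,fx=2.5,fy=2.5))
E
```

```text
clock: 9.95
position: [0.6298, 0.0793, 0.1694]
ee_rot: [0.003, 0.084, 0.996, -0.001]
contact_force: [0.3, -2.0, -1.0]
width: 0.0373
```

View pics/s2c.png

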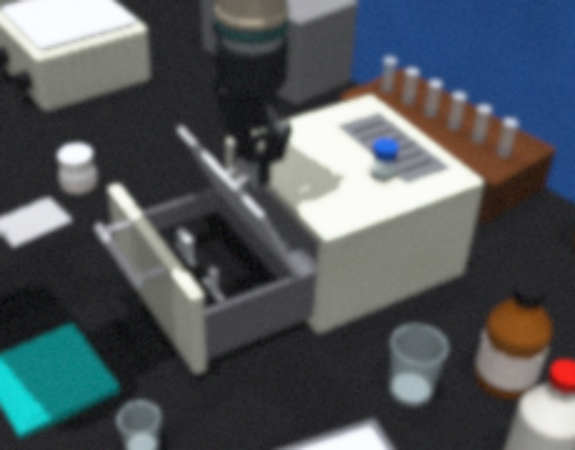

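The flap is up about 65–68° and held, and both plates are still in their slots. Next I carry it past upright in the same grip.

```bash
python3 -m crank '[[-0.007,0,0,0,0,0],[-0.0133,0,0,0,0,0],[-0.02,0,0.001,0,0,0],[-0.0264,0,0.002,0,0,0],[-0.033,0,0.0036,0,0,0],[-0.0391,0,0.0058,0,0,0],[-0.0437,0,0.0078,0,0,0],[-0.0482,0,0.0097,0,0,0],[-0.0482,0,0.0097,0,0,0],[-0.0482,0,0.0097,0,0,0]]' 0
python3 -m crank '[[0,0,0,0,0,0],[0,0,0,0,0,0],[0,0,0,0,0,0]]' 0.7
python3 -m crank '[[0,0,-0.04,0,0,0],[0,0,-0.09,0,0,0],[0.05,0,-0.1,0,0,0],[0.1,0,-0.1,0,0,0],[0.1,0,-0.1,0,0,0]]' 0.7
python3 - <<'E'
from h import *
im,W=shot('side','s3.png')
im2,W2=shot('wrist','w3.png');np.savez('w3.npz',P=cloud(im2,W2),f=im2['frame']); print(pose()[0].round(3),pose()[1]['qpos'].round(2))
a=cv2.resize(im['frame'][90:270,170:400],(512,400));cv2.imwrite('pics/c3.png',cv2.resize(np.vstack([a,im2['frame']]),None,fx=.76,fy=.76))
E
```

```text
clock: 11.25
position: [0.6765, 0.0716, 0.1596]
ee_rot: [0.002, 0.084, 0.996, -0.0]
contact_force: [-0.3, 0.4, -0.5]
width: -0.0
clock: 11.62
position: [0.6765, 0.0716, 0.1598]
ee_rot: [0.002, 0.084, 0.996, -0.0]
contact_force: [-0.4, -0.1, -0.1]
width: 0.0543
clock: 12.25
position: [0.5735, 0.0892, 0.26]
ee_rot: [0.001, 0.084, 0.996, -0.0]
contact_force: [0.6, -0.3, -0.3]
width: 0.0601
[[-0.986  0.168  0.006  0.578]
 [ 0.168  0.986 -0.001  0.089]
 [-0.006 -0.    -1.     0.26 ]
 [ 0.     0.     0.     1.   ]] [ 0.03  0.27  1.44 -0.    1.42 -1.37]
```

View pics/c3.png

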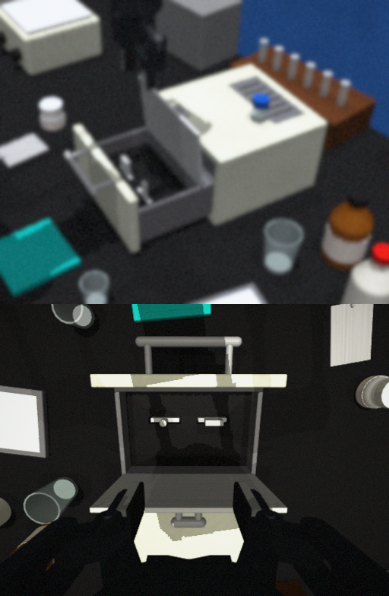

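The grip slipped off the bar near the end (width 0), but the flap stands near upright. The wide tab (filter) is at scaled (213,422), on the +y side, so it's in the left slot. The pin is at (163,422). I'll measure the flap angle and the tab.

```bash
python3 - <<'E'
from h import *
d=np.load('w3.npz');P=d['P'];f=d['f']
a=np.deg2rad(-9.7);u=np.array([np.cos(a),np.sin(a)]);n=np.array([-u[1],u[0]]);H=np.array([.4614,.109])+(.035+.015+.125)*u
L=np.stack([(P[...,:2]-H)@u,(P[...,:2]-H)@n,P[...,2]],-1)
for v in range(205,285,6): print(v,L[v,245].round(3),L[v,200].round(3))
m=(np.abs(L[...,0]+.075)<.015)&(np.abs(L[...,1])<.08)&(P[...,2]>.065)&(P[...,2]<.1)
_,lab,st,c=cv2.connectedComponentsWithStats(m.astype(np.uint8))
for k in range(1,len(st)):
    if st[k,4]>15:
        r=cv2.minAreaRect(P[lab==k][:,:2].astype(np.float32));print(st[k],r,np.median(P[lab==k],0),np.median(L[lab==k],0))
print('expected slot L',H-.075*u+.037*n)
E
```

```text
205 [-0.011 -0.004  0.057] [-0.01  -0.059  0.057]
211 [-0.002 -0.004  0.055] [-0.002 -0.06   0.055]
217 [-0.    -0.003  0.07 ] [-0.001 -0.057  0.072]
223 [-0.001 -0.003  0.09 ] [-0.001 -0.054  0.091]
229 [-0.003 -0.003  0.112] [-0.003 -0.051  0.113]
235 [-0.005 -0.003  0.132] [-0.005 -0.048  0.132]
241 [-0.007 -0.003  0.149] [-0.007 -0.045  0.148]
247 [-0.008 -0.003  0.164] [-0.008 -0.042  0.164]
253 [-0.01  -0.002  0.177] [-0.009 -0.04   0.177]
259 [-0.011 -0.002  0.19 ] [-0.011 -0.038  0.19 ]
265 [-0.012 -0.002  0.201] [-0.013 -0.036  0.202]
271 [-0.01  -0.002  0.205] [-0.009 -0.036  0.205]
277 [ 0.033 -0.003  0.146] [ 0.034 -0.047  0.145]
283 [ 0.014 -0.002  0.185] [ 0.041 -0.047  0.145]
[210 150  11  11  92] ((0.5531107187271118, 0.05655217915773392), (0.00948405358940363, 0.008838549256324768), 72.33316040039062) [0.55254995 0.05732191 0.08351997] [-0.0766141  -0.03563401  0.08351997]
[270 150  25  10 232] ((0.5650463104248047, 0.12868839502334595), (0.025838760659098625, 0.007416880689561367), 80.46177673339844) [0.56381874 0.12837334 0.08355981] [-0.07715422  0.03660146  0.08355981]
expected slot L [0.56620445 0.12862209]
```

The flap is at about 84° (1.47 rad), still just short of upright. I'll push it further from the front with closed fingers.

```bash
python3 -m crank '[[0,0,0.03,0,0,0],[0,0,0.06,0,0,0],[0,0,0.085,0,0,0],[0,0,0.085,0,0,0]]' 0
python3 -m crank '[[-0.02,0,0,0,0,0],[-0.03,0,0,0,0,0],[-0.038,0,0,0,0,0],[-0.046,0,0,0,0,0],[-0.054,0,0,0,0,0],[-0.06,0,0,0,0,0],[-0.066,0,0,0,0,0],[-0.07,0,0,0,0,0],[-0.07,0,0,0,0,0]]' 0
python3 -m crank '[[0.03,0,0,0,0,0],[0.075,0,-0.03,0,0,0],[0.075,0,-0.085,0,0,0],[0.075,0,-0.085,0,0,0]]' 0
python3 - <<'E'
from h import *
T,s=pose();im,W=shot('wrist','w4.png');P=cloud(im,W)
a=np.deg2rad(-9.7);u=np.array([np.cos(a),np.sin(a)]);n=np.array([-u[1],u[0]]);H=np.array([.4614,.109])+(.035+.015+.125)*u
L=np.stack([(P[...,:2]-H)@u,(P[...,:2]-H)@n,P[...,2]],-1)
m=(L[...,0]>-.02)&(L[...,0]<.06)&(P[...,2]>.155)&(P[...,2]<.215)&(abs(L[...,1]+.05)<.03)
q=L[m];print(m.sum(),q.min(0),q.max(0))
for v in range(205,300,8): print(v,L[v,200].round(3))
for k,m in enumerate([(np.abs(L[...,0]+.075)<.015)&(np.abs(L[...,1]-.037)<.02)&(P[...,2]>.072)&(P[...,2]<.1)]):
    r=cv2.minAreaRect(P[m][:,:2].astype(np.float32));print(r)
bar=(np.abs(L[...,0]+.175)<.012)&(np.abs(L[...,1])<.06)&(P[...,2]>.113)&(P[...,2]<.135)
print('bar',cv2.minAreaRect(P[bar][:,:2].astype(np.float32)))
print(T.round(4)); print(totool([.5655,.1287,.06],T))
E
```

```text
clock: 12.85
position: [0.578, 0.0881, 0.1727]
ee_rot: [0.001, 0.084, 0.996, -0.001]
contact_force: [-0.4, 0.2, -0.4]
width: -0.0001
clock: 13.98
position: [0.6477, 0.0762, 0.1729]
ee_rot: [0.002, 0.084, 0.996, -0.001]
contact_force: [-0.9, -0.4, -0.7]
width: 0.0
clock: 14.48
position: [0.5761, 0.0892, 0.2631]
ee_rot: [0.008, 0.084, 0.996, -0.0]
contact_force: [0.6, -0.3, -0.5]
width: -0.0002
408 [ 0.01803636 -0.07999642  0.15501629] [ 0.03689978 -0.03158535  0.19962247]
205 [-0.007 -0.059  0.055]
213 [-0.001 -0.058  0.066]
221 [ 0.    -0.054  0.09 ]
229 [ 0.004 -0.052  0.104]
237 [ 0.007 -0.05   0.116]
245 [ 0.011 -0.049  0.127]
253 [ 0.014 -0.047  0.139]
261 [ 0.017 -0.046  0.148]
269 [ 0.02  -0.045  0.158]
277 [ 0.023 -0.043  0.167]
285 [-0.066 -0.017  0.309]
293 [-0.076 -0.014  0.328]
((0.5650114417076111, 0.12859395146369934), (0.025703614577651024, 0.007448878604918718), 80.66986846923828)
bar ((0.4644874036312103, 0.10843770951032639), (0.11977981775999069, 0.01769929565489292), 80.35088348388672)
[[-0.9857  0.1677  0.015   0.5761]
 [ 0.1677  0.9858 -0.0014  0.0892]
 [-0.015   0.0012 -0.9999  0.2631]
 [ 0.      0.      0.      1.    ]]
[0.02007389 0.03694787 0.20291044]
```

Flap is back at about 1.86 rad, and the tab is unchanged at (0.565,0.1287). Next I align over it with the jaws across its thickness.

```bash
python3 -m crank '[[0.01,0.02,0.01,0,0,10],[0.02,0.037,0.03,0,0,90],[0.02,0.037,0.05,0,0,90],[0.02,0.037,0.06,0,0,90],[0.02,0.037,0.06,0,0,90],[0.02,0.037,0.06,0,0,90],[0.02,0.037,0.06,0,0,90],[0.02,0.037,0.06,0,0,90],[0.02,0.037,0.06,0,0,90],[0.02,0.037,0.06,0,0,90]]' 0.4 40
python3 - <<'E'
from h import *
T,s=pose();print(T.round(4),s['width'])
D=np.array([[np.sin(np.deg2rad(9.7)),np.cos(np.deg2rad(9.7)),0],[np.cos(np.deg2rad(9.7)),-np.sin(np.deg2rad(9.7)),0],[0,0,-1]]).T
D=np.column_stack([[.1685,.9857,0],[.9857,-.1685,0],[0,0,-1]])
print(R.from_matrix(T[:3,:3].T@D).as_rotvec(degrees=True))
for z in (.12,.06):print(totool([.5655,.1287,z],T))
E
```

```text
clock: 15.78
position: [0.5619, 0.1286, 0.1992]
ee_rot: [0.003, 0.764, 0.645, 0.003]
contact_force: [-0.1, -0.6, -0.4]
width: 0.0345
[[ 1.670e-01  9.859e-01  8.500e-03  5.619e-01]
 [ 9.860e-01 -1.670e-01 -1.700e-03  1.286e-01]
 [-3.000e-04  8.700e-03 -1.000e+00  1.992e-01]
 [ 0.000e+00  0.000e+00  0.000e+00  1.000e+00]] 0.034456810651536815
[0.49906848 0.01666988 0.08561431]
[0.00068945 0.00286436 0.07925898]
[0.00070729 0.00234176 0.1392567 ]
```

```bash
python3 -m crank '[[0.001,0.003,0.04,0.5,0,0],[0.001,0.0028,0.08,0.5,0,0],[0.001,0.0025,0.11,0.5,0,0],[0.001,0.0023,0.13,0.5,0,0],[0.001,0.0023,0.139,0.5,0,0],[0.001,0.0023,0.139,0.5,0,0]]' 0.4
python3 -m crank '[[0,0,0,0,0,0],[0,0,0,0,0,0],[0,0,0,0,0,0],[0,0,0,0,0,0]]' 0 60
```

```text
clock: 16.52
position: [0.5737, 0.1285, 0.0616]
ee_rot: [0.005, 0.763, 0.646, 0.006]
contact_force: [12.8, -2.0, -0.2]
width: 0.0339
clock: 17.02
position: [0.5717, 0.1287, 0.0613]
ee_rot: [0.004, 0.763, 0.646, 0.004]
contact_force: [-4.4, 0.0, 5.3]
width: 0.0066
```

```bash
python3 -m crank '[[0,0,-0.008,0,0,0],[0,0,-0.016,0,0,0],[0,0,-0.026,0,0,0],[0,0,-0.036,0,0,0],[0,0,-0.048,0,0,0],[0,0,-0.07,0,0,0],[0,0,-0.1,0,0,0],[0,0,-0.14,0,0,0],[0,0,-0.16,0,0,0],[0,0,-0.16,0,0,0]]' 0 60
python3 - <<'E'
from h import *
im,W=shot('side','s5.png');im2,W2=shot('wrist','w5.png')
T,s=pose();print(T.round(3),s['width'],s['qpos'].round(2))
a=cv2.resize(im['frame'][90:270,170:400],(512,400));cv2.imwrite('pics/c5.png',cv2.resize(np.vstack([a,im2['frame']]),None,fx=.76,fy=.76))
print(totool([.518,-.2185,.012+.1+.075],T))
D=np.column_stack([[.1685,.9857,0],[.9857,-.1685,0],[0,0,-1]])
print(R.from_matrix(T[:3,:3].T@D).as_rotvec(degrees=True))
E
```

```text
clock: 18.27
position: [0.5709, 0.1288, 0.2237]
ee_rot: [0.005, 0.763, 0.646, 0.006]
contact_force: [0.3, -0.1, -0.7]
width: 0.0064
[[ 0.165  0.986  0.011  0.569]
 [ 0.986 -0.165 -0.     0.129]
 [ 0.001  0.011 -1.     0.221]
 [ 0.     0.     0.     1.   ]] 0.006964002477144693 [ 0.1   0.29  1.51 -0.    1.33  0.27]
[-0.35090543  0.00636295  0.03341101]
[ 0.62385956 -0.08386106  0.2009391 ]
```

View pics/c5.png

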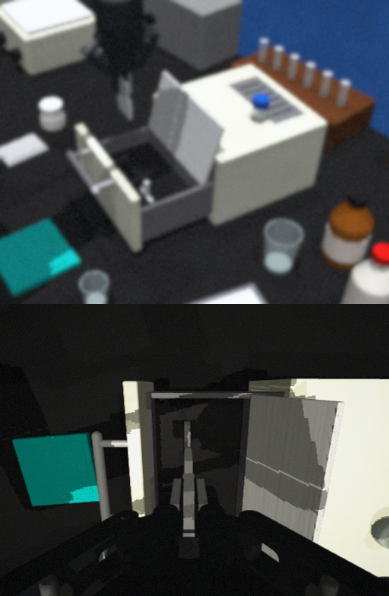

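The filter is held upright, the flap is open, and the blank pin is still in its slot. Next I carry the filter to the panel at height, then lower it.

```bash
python3 -m crank '[[-0.015,0,0,0.6,0,0],[-0.04,0.001,0,0.6,0,0],[-0.075,0.001,0,0.6,0,0],[-0.11,0.002,0,0.6,0,0],[-0.145,0.003,0,0.6,0,0],[-0.18,0.003,0,0.6,0,0],[-0.215,0.004,0,0.6,0,0],[-0.25,0.005,0,0.6,0,0],[-0.285,0.006,0,0.6,0,0],[-0.315,0.006,0,0.6,0,0],[-0.338,0.006,0.01,0.6,0,0],[-0.351,0.006,0.025,0.6,0,0],[-0.351,0.006,0.04,0.6,0,0],[-0.351,0.006,0.055,0.6,0,0],[-0.351,0.006,0.065,0.6,0,0],[-0.351,0.006,0.069,0.6,0,0],[-0.351,0.006,0.069,0.6,0,0],[-0.351,0.006,0.069,0.6,0,0]]' 0 60
python3 - <<'E'
from h import *
im,W=shot('side','s6.png');it,Wt=shot('top','t6.png')
T,s=pose();print(T.round(3),s['width'],s['contact_force'])
P=cloud(im,W)
m=(np.hypot(P[...,0]-.518,P[...,1]+.2185)<.045)&(P[...,2]>.05)&(P[...,2]<.19)
q=P[m];v,u=np.where(m);print(m.sum(),q.min(0),q.max(0),np.percentile(q[:,2],[1,2,5]))
for zl in np.arange(.09,.19,.01):
    k=q[(q[:,2]>=zl)&(q[:,2]<zl+.01)]
    if len(k):print(zl.round(2),len(k),np.median(k,0).round(4),np.ptp(k[:,:2],axis=0))
cv2.imwrite('pics/c6.png',cv2.resize(im['frame'][90:360,170:430],None,fx=2.2,fy=2.2))
# flap & tray from top
Pt=cloud(it,Wt)
a=np.deg2rad(-9.7);u=np.array([np.cos(a),np.sin(a)]);n=np.array([-u[1],u[0]]);H=np.array([.4614,.109])+.175*u
L=np.stack([(Pt[...,:2]-H)@u,(Pt[...,:2]-H)@n,Pt[...,2]],-1)
b=(np.abs(L[...,1])<.09)&(L[...,2]>.12)&(L[...,2]<.142)&(L[...,0]<-.1)&(L[...,0]>-.2);print('tray front local x (expect -.1325)',np.median(L[b],0))
b=(np.abs(L[...,1])<.09)&(L[...,2]>.165)&(L[...,0]>-.03)&(L[...,0]<.08);print('flap',np.median(L[b],0))
E
```

```text
clock: 20.62
position: [0.5185, -0.2186, 0.152]
ee_rot: [0.0, 0.763, 0.646, 0.001]
contact_force: [0.2, -0.5, -1.8]
width: 0.0066
[[ 0.165  0.986  0.002  0.518]
 [ 0.986 -0.165  0.001 -0.219]
 [ 0.001  0.002 -1.     0.152]
 [ 0.     0.     0.     1.   ]] 0.006458241148130763 [ 0.74047426  0.07490241 -0.47336362]
297 [ 0.50060036 -0.24304566  0.10923858] [ 0.53371264 -0.19905917  0.18887186] [0.11097473 0.1120489  0.11416342]
0.1 3 [ 0.5163 -0.2194  0.1093] [0.00382908 0.02357568]
0.11 34 [ 0.5154 -0.2214  0.115 ] [0.00805529 0.04279744]
0.12 44 [ 0.5149 -0.2236  0.1247] [0.00756856 0.04317584]
0.13 35 [ 0.5146 -0.2282  0.1348] [0.00763781 0.04129129]
0.14 24 [ 0.514  -0.2337  0.144 ] [0.00680641 0.01962717]
0.15 25 [ 0.5124 -0.2285  0.1562] [0.02098258 0.02345002]
0.16 45 [ 0.5088 -0.228   0.1646] [0.03144721 0.02497791]
0.17 54 [ 0.5126 -0.2271  0.1743] [0.03294387 0.0197848 ]
0.18 33 [ 0.5209 -0.2272  0.1852] [0.03244049 0.01369216]
tray front local x (expect -.1325) [-0.13262134 -0.00290082  0.1294801 ]
flap [ 0.03483948 -0.00066783  0.1854513 ]
```

View pics/c6.png

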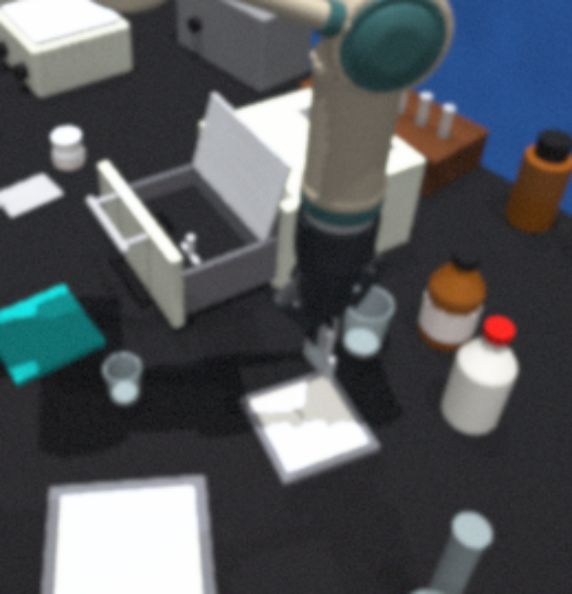

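The filter hangs upright over the panel centre, underside at about z 0.110 (about 98 mm above the face). The tray is out, the flap is back, the blank pin is in its slot, and the bystanders are untouched. I'll let it settle briefly and hand in.

```bash
python3 -m crank '[[0,0,0,0,0,0],[0,0,0,0,0,0],[0,0,0,0,0,0],[0,0,0,0,0,0]]' 0 60 && python3 -c "from rig import job; print(job.sign_off())"
```

```text
clock: 21.22
position: [0.5184, -0.2187, 0.152]
ee_rot: [0.0, 0.763, 0.646, 0.001]
contact_force: [0.7, 0.1, 0.4]
width: 0.0069
the job is handed in; nothing more can be done
None
```

I pulled the tray to its stop, opened the flap, drew the filter plate from the left slot, and handed in at 21.2 s still holding it over the small white panel. The sign-off gives no verdict.

**Last checks**
- **Filter:** the underside is about 98 mm above the panel face. Sideways it is within about 5 mm of the panel's centre, upright to within about 1°, and gripped at 60 N.
- **Tray:** its front is where it stood at the stop, within 1 mm.
- **Flap:** it leans back past upright, at about 1.86 rad when measured after the final push, and the last image shows it unchanged.
- **Other things:** the blank is still in its slot. In the last side view nothing else looked moved, but the arm hid the vial on the roof, and I didn't measure the bystanders' positions.

**What went off plan**
- **Flap grip:** the fingers slipped off the flap bar at about 1.47 rad, so I finished opening it with closed fingers pushing from the front.
- **Filter grasp:** going down into the tray, the arm was deflected about 8 mm with about 13 N of side force. The gripper body probably touched the tray front. The grasp still held, and that force was gone after the lift.

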